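Find the rocking canister lid and hold it home

ROBOT

A 6-joint arm with a two-finger parallel gripper is mounted at the origin on the work surface. World frame = base frame: x ahead of the robot, y to its left, z up, the work surface at z = 0. Lengths are in m, angles in rad, forces in N, time in s.
With the tool pointing down it reaches from about 0.25 to 0.725 m from the base axis. Payload 4 kg.
Tool frame: the origin (TCP) lies between the finger pads; the fingertips stand 11 mm ahead of it and the grasp point (between the pads) lies 8 mm behind it (bot.tip_extent is the distance from the TCP to the fingertips, in m); z points along the fingers, y is the line along which they close (so a half turn about z gives the same grasp; the last joint's range is limited). The gripper opens to 85 mm and grips with 20 to 120 N. Pads are 22 mm wide; open, the fingers measure 114 mm over their backs; the gripper's body (76 mm by 85 mm) begins 54 mm behind the grasp point. The pads swing forward as they close: fully open they stand 13 mm farther back than shut.
Start: joints at [-1.317, 0.241, 0.005, 1.335, 0, 1.571], TCP at [0.126, -0.484, 0.242] pointing down, gripper open.
Joint ranges: [-2.72, 2.72], [-1.05, 1.87], [-1.09, 1.28], [-1.99, 2.15], [-1.42, 1.44], [-3.14, 3.14]. Speed limits (rad/s): [2.79, 2.79, 3.14, 3.14, 3.14, 3.14].

INTERFACE

Orientations are given as a unit quaternion [x, y, z, w].
In Python, from workcell import bot gives the robot as it stands. The module is installed in compiled form; this text tells all that it offers.
- The arm moves only by the tool drive_tool, never from a script. Its argument "rows" is a list of rows, each an object of numbers: "dx", "dy", "dz": the shift along the tool's x, y, z in units of 50 mm (1.0 is 50 mm); "wx", "wy", "wz": the turn, a rotation vector about the tool's x, y, z in units of 5 degrees (1.0 is 5 degrees); "hand": the finger opening in mm, from 0 to 85.4. A call has 1 to 20 rows; each row is the pose to reach, as a shift and turn from the pose commanded when the call began, along the tool's axes at that moment; what a row does not reach only later rows make up. A row lasts 1/10 s, in which the tool goes at most 50 mm and 8.59 degrees, less where a joint would pass 70% of its speed; a pose out of reach is approached as far as the arm can. A call with a gripper value outside its range is refused whole. The fingers move at their own pace and stop on an object; the grip force is fixed at half the most. Time passes only in rows, so rows that repeat a pose let the fingers close. It gives the time, the measured TCP pose, the force, the opening and the grip force at its end, in the units of the state.
- bot.get_obs(): the state, without advancing time (a new reading comes with each control period).
- bot.camera(name): name is "side" or "top"; returns the picture (420x560x3 uint8, red, green, blue); there is no depth.
- bot.get_calibration(name): a dict with "vfov" (degrees; the focal length in pixels is half the picture's height over the tangent of half this angle, whatever the lens; pixels are square), "cx", "cy" (the principal point, pixels), "origin" and "rotation" of the camera in the world. Camera axes: x right, y up, looking along -z (the intrinsics and any distortion apply to the point x, -y, -z); pixel columns grow to the right and rows downward; lengths in m; the calibration is good to about 2 mm. A picture is of the moment at which its call begins. get_calibration takes no time and is no camera call.
- bot.job_done(): hands the job in; it is judged then, once.
Trained networks look in the newest picture that a camera, given by its name, has taken for a name from the list of things; names that differ only in an ending like _2 or _b are one class to them, and where a whole thing is asked for, a point or a joint stands for the part that bears it (a point fixed in the world has none). Each returns a list of dicts, best first, with "score" (0 to 1); they miss things now and then, are a little off and sometimes report something else, mostly with a low value. They report only what shows in the picture. A call takes as long as a camera call.
- bot.look_for(camera, thing): "extent" ([centre column, centre row, width, height] in pixels, round what is visible of it).
- bot.outline_of(camera, thing): "region" (420x560 bool, what is visible of it) and "extent" ([centre column, centre row, width, height] in pixels, round what is visible of it).
The state is a dict: "clock": time; "joint_pos": joint angles; "joint_vel": joint speeds; "tau": joint torques, N m; "eef_pos": TCP position; "tool_rot": TCP orientation; "ft_force": force on the tool from outside, world axes, zero at the start; "ft_torque": the same for the moment, N m; "grip_width": finger opening in m; "grasp_force": force on a finger pad.
Only numpy, scipy, OpenCV 4.12 (cv2) and the standard library are available. Lean on these libraries where they do the work, as an engineer would, in place of code of your own. Each camera call takes 0.05 s, during which the arm holds its last target. There are 200 camera calls.

TASK

One of the four identical lids on the canisters in the wooden rack is not seated: feel them with the closed fingertips, pressing near the rim of each lid, until you find the one that rocks, keeping it tipped for a moment. Then push that lid at its middle straight down until it is fully home and level, and finish while still pressing it down (its rubber seal springs back, and someone will latch it). Grasp and lift nothing, and leave the mug, the milk pitcher and the little jar where they stand.

Things in the scene. Friction and masses are not known exactly. Their poses are not given: they have to be found in the camera images.
- rack: Fixed wooden rack, 130 x 460 mm, 20 mm thick with a 36 mm high rail along each long side, holding four white canisters (84 mm across) in a row along its own y axis, each closed by a flat round aluminium lid, 90 mm across and 12 mm thick. Origin: centre of its underside, on the counter. Its place and yaw differ every time.
- spot_1 (a point): Point on the rack at the middle of the top of the lid in place 1, 168 mm from the rack's centre towards its +y, at a mean height of 133 mm over the counter; it does not move with the lid. The canisters sit a little unevenly: the top of a sound lid is 130 to 136 mm over the counter, that of the unseated lid 135 to 141 mm. Lids stand 112 mm apart (22 mm between them). Sound lids are rigid; any of the four may be the unseated one.
- spot_2 (a point): Point on the rack at the middle of the top of the lid in place 2, 56 mm from the rack's centre towards its +y, at a mean height of 133 mm over the counter; it does not move with the lid. The canisters sit a little unevenly: the top of a sound lid is 130 to 136 mm over the counter, that of the unseated lid 135 to 141 mm. Lids stand 112 mm apart (22 mm between them). Sound lids are rigid; any of the four may be the unseated one.
- spot_3 (a point): Point on the rack at the middle of the top of the lid in place 3, 56 mm from the rack's centre towards its -y, at a mean height of 133 mm over the counter; it does not move with the lid. The canisters sit a little unevenly: the top of a sound lid is 130 to 136 mm over the counter, that of the unseated lid 135 to 141 mm. Lids stand 112 mm apart (22 mm between them). Sound lids are rigid; any of the four may be the unseated one.
- spot_4 (a point): Point on the rack at the middle of the top of the lid in place 4, 168 mm from the rack's centre towards its -y, at a mean height of 133 mm over the counter; it does not move with the lid. The canisters sit a little unevenly: the top of a sound lid is 130 to 136 mm over the counter, that of the unseated lid 135 to 141 mm. Lids stand 112 mm apart (22 mm between them). Sound lids are rigid; any of the four may be the unseated one.
- depth (a joint): How far the unseated lid, wherever it is, has been pushed down on its seal: 0 = standing proud, 0.005 m = home (5 mm travel). At its middle 4 N starts it down and 8 N brings it home, then it is rigid (a centimetre off the middle it takes about twice that to get it level); it springs up again when let go.
- rock_x (a joint): Tipping of the unseated lid about an axis through its middle along the rack's x axis (rad); 0 = level, positive: its side towards the rack's +y up. It tips freely any way: about 2 N at 32 mm from the middle tips it by about 0.1 rad (that side sinks about 3 to 4 mm until the lid's edge stands on the canister's rim and it feels rigid). It levels itself when let go, and pressed home it cannot tip. Pressing near the rim does not bring it home.
- rock_y (a joint): The same about the rack's y axis; positive: its side towards the rack's +x down.
- cup: Loose white ceramic mug, 76 mm across, 60 mm high, beyond the rack. Origin: centre of its underside. Leave alone.
- pitcher: Loose steel milk pitcher, 72 mm across, 85 mm high, beyond the rack. Origin: centre of its underside. Leave alone.
- sprinkles: Loose little glass jar with a white cap, 48 mm across, 75 mm high, on the robot's side of the rack. Origin: centre of its underside. Leave alone.

How it is judged:
On the way, in this order (a step that is already met when the one before it is completed fails the run):
1. a finger pressing near its rim tips the unseated lid, while it is not yet pushed down ((value of joint any of rock_x, rock_y above 0.035 rad or value of joint any of rock_x, rock_y below -0.035 rad) and value of joint depth below 0.0035 m and contact force between the fingers and anything else above 0.5 N), for 0.1 s.
2. the unseated lid is pushed home, level (value of joint depth above 0.004 m and value of joint rock_x between -0.03 and 0.03 rad and value of joint rock_y between -0.03 and 0.03 rad and contact force between the fingers and anything else above 2 N), for 0.2 s.
At the end, for the whole second after the job is handed in: The unseated lid is home (pushed down at least 4 of its 5 mm) and level within 0.03 rad, and the fingers still press on it with more than 2 N (all of step 2); the arm keeps its last pose, push and grip.
It fails at once if the coffee mug is moved more than 20 mm or lifted (distance of cup from where it was at the start of the episode above 0.02 m).
It fails at once if the milk pitcher is moved more than 20 mm or lifted (distance of pitcher from where it was at the start of the episode above 0.02 m).
It fails at once if the little jar is moved more than 20 mm or lifted (distance of sprinkles from where it was at the start of the episode above 0.02 m).
It also fails if it takes over 61 s, if anything falls off the work surface, if the arm or the gripper's body presses on something with over 40 N, if the wrist force passes 120 N, or if a joint passes its speed limit or range.

## Working session

There is one attempt and no reset: what is moved stays moved. The work goes in short steps, Python scripts to look and compute and a tool call to move; the robot and the scene stay as the last step left them, time stands still between calls to the robot, and variables do not carry over. Pictures are saved under pics/ and viewed, at most 10 in all, crops included, and the job is handed in when it is done.

Besides the shell and the picture viewer there is one more tool, called after "Request:" by a JSON object that holds its "name" and its "arguments". drive_tool: Moves the arm, as the interface text tells. Its arguments: {"type":"object","properties":{"rows":{"type":"array","items":{"type":"object","properties":{"dx":{"type":"number"},"dy":{"type":"number"},"dz":{"type":"number"},"wx":{"type":"number"},"wy":{"type":"number"},"wz":{"type":"number"},"hand":{"type":"number"}}}}},"required":["rows"]}

```bash
mkdir -p pics; python3 - <<'E'
from workcell import bot
import cv2
for n in("top","side"):
    im=bot.camera(n); cv2.imwrite(f"pics/{n}0.png",im[...,::-1])
    c=bot.get_calibration(n); print(n,c)
    for t in("rack","spot_1","sprinkles","cup","pitcher"):
        print(t,[(round(d["score"],2),[round(float(v)) for v in d["extent"]]) for d in bot.look_for(n,t)])
o=bot.get_obs(); print(o)
E
```

```text
top {'vfov': 51.88905433071629, 'cx': 283.9447385334718, 'cy': 216.39252869289058, 'origin': array([0.49773289, 0.01772782, 0.98722369]), 'rotation': array([-0.04246096,  0.03212845,  0.71409336, -0.69802257])}
rack [(0.7, [282, 256, 216, 116])]
spot_1 [(0.64, [281, 253, 213, 114])]
sprinkles [(0.89, [296, 304, 23, 23])]
cup [(0.8, [217, 209, 47, 35])]
pitcher [(0.87, [294, 185, 34, 31])]
side {'vfov': 55.47491577376859, 'cx': 280.9613977347429, 'cy': 210.86613724397222, 'origin': array([0.53016783, 0.46104107, 0.60869467]), 'rotation': array([-0.01382211,  0.33837569,  0.93878831, -0.06314542])}
rack [(0.8, [324, 260, 123, 234])]
spot_1 [(0.91, [326, 265, 125, 224])]
sprinkles [(0.68, [376, 227, 37, 45])]
cup [(0.56, [239, 302, 57, 67])]
pitcher [(0.79, [238, 205, 39, 56])]
{'clock': 0.6, 'joint_pos': array([-1.31698928e+00,  2.40592724e-01,  5.00637714e-03,  1.33515380e+00,
        1.16023785e-05,  1.57081465e+00]), 'joint_vel': array([ 0.00055528, -0.00040355, -0.00050518,  0.00049806, -0.0013127 ,
       -0.00055442]), 'tau': array([-8.89424155e-05, -3.71972680e+01,  2.52571446e+01,  1.36415332e-03,
       -2.64008442e-06,  2.13181814e-06]), 'eef_pos': array([ 0.12555392, -0.48400099,  0.24231254]), 'tool_rot': array([9.91959708e-01, 1.26554090e-01, 9.31016388e-06, 2.71315092e-05]), 'ft_force': array([ 0.48327699,  0.2566919 , -0.39971763]), 'ft_torque': array([ 0.02189416, -0.03483127,  0.0564007 ]), 'grasp_force': 0.0, 'grip_width': 0.08551044649189632}
```

View pics/top0.png

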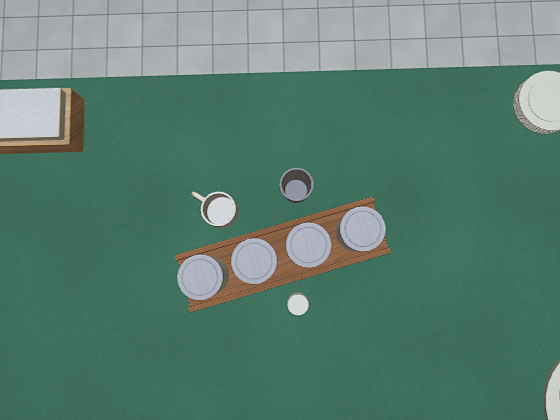

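View pics/side0.png

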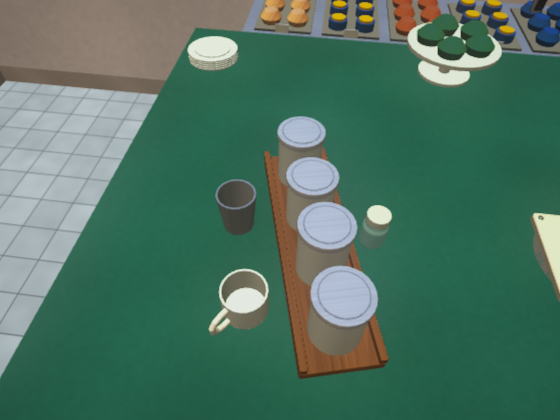

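The top view shows the lids at about (200,277), (254,261), (309,244) and (363,229). The jar is at (298,304), the mug at (219,209) and the pitcher at (296,185). The side view shows the lids at (344,295), (327,225), (313,177) and (302,131).

```bash
cat > h.py <<'E'
import numpy as np
from scipy.spatial.transform import Rotation as R
def ray(c,px,z,H=420):
    f=H/2/np.tan(np.radians(c["vfov"]/2))
    px=np.atleast_2d(px).astype(float)
    d=np.c_[(px[:,0]-c["cx"])/f,-(px[:,1]-c["cy"])/f,-np.ones(len(px))]
    q=c["rotation"]; r=R.from_quat(q) if np.size(q)==4 else R.from_matrix(q)
    d=r.apply(d); o=c["origin"]
    return o+d*((z-o[2])/d[:,2])[:,None]
E
python3 - <<'E'
from workcell import bot
from h import *
import cv2
im=cv2.imread("pics/top0.png"); g=cv2.cvtColor(im,cv2.COLOR_BGR2GRAY)
big=cv2.resize(g,None,fx=4,fy=4,interpolation=cv2.INTER_CUBIC)
ci=cv2.HoughCircles(big,cv2.HOUGH_GRADIENT,1,120,param1=120,param2=25,minRadius=80,maxRadius=100)
px=(ci[0][:,:2]+.5)/4-.5
px=np.array([p for p in px if 180<p[0]<390 and 215<p[1]<295]); px=px[np.argsort(px[:,0])]
print(px.round(1))
c=bot.get_calibration("top"); P=ray(c,px,.133); print("top",P.round(4)); print(np.linalg.norm(np.diff(P,axis=0),axis=1))
s=bot.get_calibration("side"); S=ray(s,[(344,295),(327,225),(313,177),(302,131)],.133); print("side",S.round(4))
m=P.mean(0); u=P[-1]-P[0]; print("mean",m,"yaw of row",np.degrees(np.arctan2(u[1],u[0])))
u/=np.linalg.norm(u)
for k in(-168,-56,56,168): print((m+u*k/1000).round(4))
print("jar",ray(c,[(297,304)],.075),"pit",ray(c,[(295,185)],.08),"cup",ray(c,[(219,209)],.06))
print(R.from_quat(bot.get_obs()["tool_rot"]).as_matrix().round(4))
E
```

```text
[[199.  277.2]
 [252.8 261.2]
 [306.5 246. ]
 [362.2 228.2]]
top [[ 0.4719  0.1989  0.133 ]
 [ 0.5009  0.0927  0.133 ]
 [ 0.5285 -0.014   0.133 ]
 [ 0.5611 -0.1252  0.133 ]]
[0.11017235 0.11017833 0.115855  ]
side [[ 0.4717  0.2011  0.133 ]
 [ 0.5004  0.0875  0.133 ]
 [ 0.5291 -0.0102  0.133 ]
 [ 0.5585 -0.1262  0.133 ]]
mean [0.51563435 0.03810368 0.133     ] yaw of row -74.61895274889714
[0.4711 0.2001 0.133 ]
[0.5008 0.0921 0.133 ]
[ 0.5305 -0.0159  0.133 ]
[ 0.5602 -0.1239  0.133 ]
jar [[0.4106912  0.00688228 0.075     ]] pit [[0.6606341  0.00493549 0.08      ]] cup [[0.6155575 0.1707441 0.06     ]]
[[ 9.680e-01  2.511e-01  0.000e+00]
 [ 2.511e-01 -9.680e-01 -1.000e-04]
 [ 0.000e+00  1.000e-04 -1.000e+00]]
```

Request:
{"name": "drive_tool", "arguments": {"rows": [{"dx": 3,"dy": -1.5,"dz": 0,"hand": 0},{"dx": 6,"dy": -3,"dz": 0,"hand": 0},{"dx": 9.58,"dy": -4.78,"dz": 0.5,"hand": 0},{"dx": 9.58,"dy": -4.78,"dz": 1.2,"hand": 0},{"dx": 9.58,"dy": -4.78,"dz": 1.2,"hand": 0},{"dx": 9.58,"dy": -4.78,"dz": 1.2,"hand": 0},{"dx": 9.58,"dy": -4.78,"dz": 1.2,"hand": 0},{"dx": 9.58,"dy": -4.78,"dz": 1.2,"hand": 0},{"dx": 9.58,"dy": -4.78,"dz": 1.2,"hand": 0},{"dx": 9.58,"dy": -4.78,"dz": 1.2,"hand": 0},{"dx": 9.58,"dy": -4.78,"dz": 1.2,"hand": 0},{"dx": 9.58,"dy": -4.78,"dz": 1.2,"hand": 0},{"dx": 9.58,"dy": -4.78,"dz": 1.6,"hand": 0},{"dx": 9.58,"dy": -4.78,"dz": 1.6,"hand": 0},{"dx": 9.58,"dy": -4.78,"dz": 1.6,"hand": 0},{"dx": 9.58,"dy": -4.78,"dz": 1.6,"hand": 0}]}}

```text
invalid input at $.rows[0]: expected keys dx, dy, dz, wx, wy, wz, hand
```

Request:
{"name": "drive_tool", "arguments": {"rows": [{"dx": 3,"dy": -1.5,"dz": 0,"wx": 0,"wy": 0,"wz": 0,"hand": 0},{"dx": 6,"dy": -3,"dz": 0,"wx": 0,"wy": 0,"wz": 0,"hand": 0},{"dx": 9.58,"dy": -4.78,"dz": 0.5,"wx": 0,"wy": 0,"wz": 0,"hand": 0},{"dx": 9.58,"dy": -4.78,"dz": 1,"wx": 0,"wy": 0,"wz": 0,"hand": 0},{"dx": 9.58,"dy": -4.78,"dz": 1,"wx": 0,"wy": 0,"wz": 0,"hand": 0},{"dx": 9.58,"dy": -4.78,"dz": 1,"wx": 0,"wy": 0,"wz": 0,"hand": 0},{"dx": 9.58,"dy": -4.78,"dz": 1,"wx": 0,"wy": 0,"wz": 0,"hand": 0},{"dx": 9.58,"dy": -4.78,"dz": 1,"wx": 0,"wy": 0,"wz": 0,"hand": 0},{"dx": 9.58,"dy": -4.78,"dz": 1,"wx": 0,"wy": 0,"wz": 0,"hand": 0},{"dx": 9.58,"dy": -4.78,"dz": 1,"wx": 0,"wy": 0,"wz": 0,"hand": 0},{"dx": 9.58,"dy": -4.78,"dz": 1,"wx": 0,"wy": 0,"wz": 0,"hand": 0},{"dx": 9.58,"dy": -4.78,"dz": 1.2,"wx": 0,"wy": 0,"wz": 0,"hand": 0},{"dx": 9.58,"dy": -4.78,"dz": 1.4,"wx": 0,"wy": 0,"wz": 0,"hand": 0},{"dx": 9.58,"dy": -4.78,"dz": 1.6,"wx": 0,"wy": 0,"wz": 0,"hand": 0},{"dx": 9.58,"dy": -4.78,"dz": 1.6,"wx": 0,"wy": 0,"wz": 0,"hand": 0},{"dx": 9.58,"dy": -4.78,"dz": 1.6,"wx": 0,"wy": 0,"wz": 0,"hand": 0}]}}

```text
clock: 2.2
eef_pos: [0.5282, -0.1334, 0.1622]
tool_rot: [0.992, 0.126, -0.0, -0.0]
ft_force: [0.2, 0.3, 0.6]
grip_width: 0.0003
grasp_force: 0.0
```

Request:
{"name": "drive_tool", "arguments": {"rows": [{"dx": 0,"dy": 0,"dz": 0.1,"wx": 0,"wy": 0,"wz": 0,"hand": 0},{"dx": 0,"dy": 0,"dz": 0.18,"wx": 0,"wy": 0,"wz": 0,"hand": 0},{"dx": 0,"dy": 0,"dz": 0.2,"wx": 0,"wy": 0,"wz": 0,"hand": 0},{"dx": 0,"dy": 0,"dz": 0.2,"wx": 0,"wy": 0,"wz": 0,"hand": 0},{"dx": 0,"dy": 0,"dz": 0.2,"wx": 0,"wy": 0,"wz": 0,"hand": 0}]}}

```text
clock: 2.7
eef_pos: [0.5293, -0.1324, 0.1524]
tool_rot: [0.992, 0.127, 0.0, 0.0]
ft_force: [0.2, 0.4, 0.8]
grip_width: -0.0
grasp_force: 0.0
```

```bash
python3 - <<'E'
from workcell import bot
import cv2,numpy as np
a=bot.camera("side")[90:220,240:440]; b=bot.camera("top")[170:290,270:420]
h=lambda i:cv2.resize(i,(400,int(400*i.shape[0]/i.shape[1])),interpolation=cv2.INTER_CUBIC)[:260]
cv2.imwrite("pics/p1.png",np.hstack([h(a),h(b)])[...,::-1])
print(bot.tip_extent, bot.get_obs()["ft_force"])
E
```

```text
0.011 [ 0.25668255 -0.30947542  0.46958448]
```

View pics/p1.png

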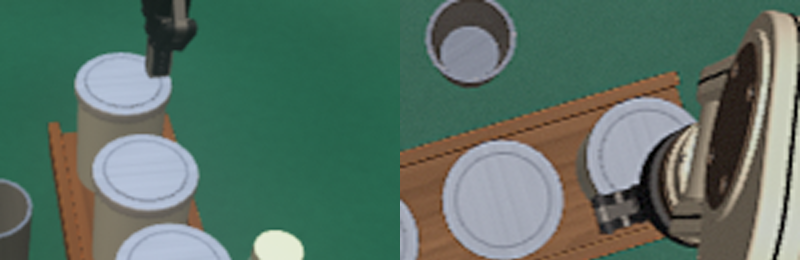

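The closed tips are over the robot-side rim of lid 4, at about (158,72) in the left crop. I'll lower them in small steps.

Request:
{"name": "drive_tool", "arguments": {"rows": [{"dx": 0,"dy": 0,"dz": 0.03,"wx": 0,"wy": 0,"wz": 0,"hand": 0},{"dx": 0,"dy": 0,"dz": 0.06,"wx": 0,"wy": 0,"wz": 0,"hand": 0},{"dx": 0,"dy": 0,"dz": 0.06,"wx": 0,"wy": 0,"wz": 0,"hand": 0},{"dx": 0,"dy": 0,"dz": 0.06,"wx": 0,"wy": 0,"wz": 0,"hand": 0}]}}

```text
clock: 3.2
eef_pos: [0.5292, -0.1323, 0.1492]
tool_rot: [0.992, 0.127, -0.0, -0.0]
ft_force: [0.1, 0.2, -0.1]
grip_width: 0.0001
grasp_force: 0.0
```

Request:
{"name": "drive_tool", "arguments": {"rows": [{"dx": 0,"dy": 0,"dz": 0.03,"wx": 0,"wy": 0,"wz": 0,"hand": 0},{"dx": 0,"dy": 0,"dz": 0.04,"wx": 0,"wy": 0,"wz": 0,"hand": 0},{"dx": 0,"dy": 0,"dz": 0.04,"wx": 0,"wy": 0,"wz": 0,"hand": 0}]}}

```text
clock: 3.5
eef_pos: [0.5291, -0.1324, 0.1471]
tool_rot: [0.992, 0.127, -0.0, -0.0]
ft_force: [-0.8, -0.3, -0.7]
grip_width: 0.0001
grasp_force: 0.0
```

Request:
{"name": "drive_tool", "arguments": {"rows": [{"dx": 0,"dy": 0,"dz": 0.02,"wx": 0,"wy": 0,"wz": 0,"hand": 0},{"dx": 0,"dy": 0,"dz": 0.03,"wx": 0,"wy": 0,"wz": 0,"hand": 0},{"dx": 0,"dy": 0,"dz": 0.03,"wx": 0,"wy": 0,"wz": 0,"hand": 0}]}}

```text
clock: 3.8
eef_pos: [0.5291, -0.1323, 0.1457]
tool_rot: [0.992, 0.127, -0.0, -0.0]
ft_force: [0.9, 0.3, -0.1]
grip_width: -0.0001
grasp_force: 0.0
```

Request:
{"name": "drive_tool", "arguments": {"rows": [{"dx": 0,"dy": 0,"dz": 0.02,"wx": 0,"wy": 0,"wz": 0,"hand": 0},{"dx": 0,"dy": 0,"dz": 0.03,"wx": 0,"wy": 0,"wz": 0,"hand": 0},{"dx": 0,"dy": 0,"dz": 0.03,"wx": 0,"wy": 0,"wz": 0,"hand": 0}]}}

```text
clock: 4.1
eef_pos: [0.5292, -0.1324, 0.1445]
tool_rot: [0.992, 0.127, 0.0, 0.0]
ft_force: [-0.7, -0.0, 2.0]
grip_width: -0.0002
grasp_force: 0.8
```

Request:
{"name": "drive_tool", "arguments": {"rows": [{"dx": 0,"dy": 0,"dz": 0.02,"wx": 0,"wy": 0,"wz": 0,"hand": 0},{"dx": 0,"dy": 0,"dz": 0.03,"wx": 0,"wy": 0,"wz": 0,"hand": 0},{"dx": 0,"dy": 0,"dz": 0.03,"wx": 0,"wy": 0,"wz": 0,"hand": 0}]}}

```text
clock: 4.4
eef_pos: [0.5292, -0.1324, 0.1444]
tool_rot: [0.992, 0.127, 0.001, 0.0]
ft_force: [-3.3, 1.0, 10.0]
grip_width: -0.0003
grasp_force: 4.7
```

Lid 4 is rigid at 133.4 mm, so it's sound. Lid 3 is next.

Request:
{"name": "drive_tool", "arguments": {"rows": [{"dx": 0,"dy": 0,"dz": -0.3,"wx": 0,"wy": 0,"wz": 0,"hand": 0},{"dx": 0,"dy": 0,"dz": -0.44,"wx": 0,"wy": 0,"wz": 0,"hand": 0},{"dx": -0.03,"dy": -0.7,"dz": -0.44,"wx": 0,"wy": 0,"wz": 0,"hand": 0},{"dx": -0.03,"dy": -1.5,"dz": -0.44,"wx": 0,"wy": 0,"wz": 0,"hand": 0},{"dx": -0.03,"dy": -2.24,"dz": -0.44,"wx": 0,"wy": 0,"wz": 0,"hand": 0},{"dx": -0.03,"dy": -2.24,"dz": -0.36,"wx": 0,"wy": 0,"wz": 0,"hand": 0},{"dx": -0.03,"dy": -2.24,"dz": -0.26,"wx": 0,"wy": 0,"wz": 0,"hand": 0},{"dx": -0.03,"dy": -2.24,"dz": -0.2,"wx": 0,"wy": 0,"wz": 0,"hand": 0},{"dx": -0.03,"dy": -2.24,"dz": -0.2,"wx": 0,"wy": 0,"wz": 0,"hand": 0},{"dx": -0.03,"dy": -2.24,"dz": -0.2,"wx": 0,"wy": 0,"wz": 0,"hand": 0}]}}

```text
clock: 5.4
eef_pos: [0.4998, -0.0253, 0.1525]
tool_rot: [0.992, 0.126, -0.0, 0.0]
ft_force: [0.3, 0.0, 0.5]
grip_width: -0.0002
grasp_force: 0.0
```

Request:
{"name": "drive_tool", "arguments": {"rows": [{"dx": 0,"dy": 0,"dz": 0.03,"wx": 0,"wy": 0,"wz": 0,"hand": 0},{"dx": 0,"dy": 0,"dz": 0.06,"wx": 0,"wy": 0,"wz": 0,"hand": 0},{"dx": 0,"dy": 0,"dz": 0.06,"wx": 0,"wy": 0,"wz": 0,"hand": 0}]}}

```text
clock: 5.7
eef_pos: [0.4995, -0.0246, 0.1496]
tool_rot: [0.992, 0.126, -0.0, -0.0]
ft_force: [-0.2, -0.2, 0.2]
grip_width: -0.0003
grasp_force: 0.0
```

Request:
{"name": "drive_tool", "arguments": {"rows": [{"dx": 0,"dy": 0,"dz": 0.02,"wx": 0,"wy": 0,"wz": 0,"hand": 0},{"dx": 0,"dy": 0,"dz": 0.03,"wx": 0,"wy": 0,"wz": 0,"hand": 0},{"dx": 0,"dy": 0,"dz": 0.03,"wx": 0,"wy": 0,"wz": 0,"hand": 0}]}}

```text
clock: 6.0
eef_pos: [0.4996, -0.0243, 0.1483]
tool_rot: [0.992, 0.127, -0.0, 0.0]
ft_force: [0.4, 0.0, 0.3]
grip_width: 0.0002
grasp_force: 0.0
```

Request:
{"name": "drive_tool", "arguments": {"rows": [{"dx": 0,"dy": 0,"dz": 0.02,"wx": 0,"wy": 0,"wz": 0,"hand": 0},{"dx": 0,"dy": 0,"dz": 0.03,"wx": 0,"wy": 0,"wz": 0,"hand": 0},{"dx": 0,"dy": 0,"dz": 0.03,"wx": 0,"wy": 0,"wz": 0,"hand": 0}]}}

```text
clock: 6.3
eef_pos: [0.4996, -0.0243, 0.1467]
tool_rot: [0.992, 0.127, -0.0, -0.0]
ft_force: [0.8, -0.7, 0.2]
grip_width: -0.0004
grasp_force: 0.0
```

Request:
{"name": "drive_tool", "arguments": {"rows": [{"dx": 0,"dy": 0,"dz": 0.02,"wx": 0,"wy": 0,"wz": 0,"hand": 0},{"dx": 0,"dy": 0,"dz": 0.03,"wx": 0,"wy": 0,"wz": 0,"hand": 0},{"dx": 0,"dy": 0,"dz": 0.03,"wx": 0,"wy": 0,"wz": 0,"hand": 0}]}}

```text
clock: 6.6
eef_pos: [0.4995, -0.0243, 0.1452]
tool_rot: [0.992, 0.127, -0.0, -0.0]
ft_force: [-0.2, -0.5, 0.5]
grip_width: 0.0002
grasp_force: 0.0
```

Request:
{"name": "drive_tool", "arguments": {"rows": [{"dx": 0,"dy": 0,"dz": 0.02,"wx": 0,"wy": 0,"wz": 0,"hand": 0},{"dx": 0,"dy": 0,"dz": 0.03,"wx": 0,"wy": 0,"wz": 0,"hand": 0},{"dx": 0,"dy": 0,"dz": 0.03,"wx": 0,"wy": 0,"wz": 0,"hand": 0}]}}

```text
clock: 6.9
eef_pos: [0.4995, -0.0243, 0.1437]
tool_rot: [0.992, 0.127, -0.0, -0.0]
ft_force: [-0.3, -0.3, 0.9]
grip_width: 0.0001
grasp_force: 0.0
```

Request:
{"name": "drive_tool", "arguments": {"rows": [{"dx": 0,"dy": 0,"dz": 0.03,"wx": 0,"wy": 0,"wz": 0,"hand": 0},{"dx": 0,"dy": 0,"dz": 0.06,"wx": 0,"wy": 0,"wz": 0,"hand": 0},{"dx": 0,"dy": 0,"dz": 0.06,"wx": 0,"wy": 0,"wz": 0,"hand": 0}]}}

```text
clock: 7.2
eef_pos: [0.4997, -0.0244, 0.1412]
tool_rot: [0.992, 0.127, 0.0, 0.0]
ft_force: [-0.5, 0.4, 3.1]
grip_width: -0.0004
grasp_force: 1.6
```

Lid 3 makes contact at about 130 mm, too low for the unseated one. Lid 2 is next.

Request:
{"name": "drive_tool", "arguments": {"rows": [{"dx": 0,"dy": 0,"dz": -0.3,"wx": 0,"wy": 0,"wz": 0,"hand": 0},{"dx": 0,"dy": 0,"dz": -0.49,"wx": 0,"wy": 0,"wz": 0,"hand": 0},{"dx": -0.03,"dy": -0.7,"dz": -0.49,"wx": 0,"wy": 0,"wz": 0,"hand": 0},{"dx": -0.03,"dy": -1.5,"dz": -0.49,"wx": 0,"wy": 0,"wz": 0,"hand": 0},{"dx": -0.03,"dy": -2.24,"dz": -0.49,"wx": 0,"wy": 0,"wz": 0,"hand": 0},{"dx": -0.03,"dy": -2.24,"dz": -0.41,"wx": 0,"wy": 0,"wz": 0,"hand": 0},{"dx": -0.03,"dy": -2.24,"dz": -0.31,"wx": 0,"wy": 0,"wz": 0,"hand": 0},{"dx": -0.03,"dy": -2.24,"dz": -0.25,"wx": 0,"wy": 0,"wz": 0,"hand": 0},{"dx": -0.03,"dy": -2.24,"dz": -0.25,"wx": 0,"wy": 0,"wz": 0,"hand": 0},{"dx": -0.03,"dy": -2.24,"dz": -0.25,"wx": 0,"wy": 0,"wz": 0,"hand": 0}]}}

```text
clock: 8.2
eef_pos: [0.4702, 0.0827, 0.1531]
tool_rot: [0.992, 0.126, -0.0, 0.0]
ft_force: [-0.0, -0.4, -0.5]
grip_width: -0.0002
grasp_force: 0.0
```

Request:
{"name": "drive_tool", "arguments": {"rows": [{"dx": 0,"dy": 0,"dz": 0.03,"wx": 0,"wy": 0,"wz": 0,"hand": 0},{"dx": 0,"dy": 0,"dz": 0.05,"wx": 0,"wy": 0,"wz": 0,"hand": 0},{"dx": 0,"dy": 0,"dz": 0.05,"wx": 0,"wy": 0,"wz": 0,"hand": 0}]}}

```text
clock: 8.5
eef_pos: [0.47, 0.0835, 0.1507]
tool_rot: [0.992, 0.126, -0.0, 0.0]
ft_force: [0.3, -0.8, 1.3]
grip_width: 0.0002
grasp_force: 0.0
```

Request:
{"name": "drive_tool", "arguments": {"rows": [{"dx": 0,"dy": 0,"dz": 0.02,"wx": 0,"wy": 0,"wz": 0,"hand": 0},{"dx": 0,"dy": 0,"dz": 0.03,"wx": 0,"wy": 0,"wz": 0,"hand": 0},{"dx": 0,"dy": 0,"dz": 0.03,"wx": 0,"wy": 0,"wz": 0,"hand": 0}]}}

```text
clock: 8.8
eef_pos: [0.4699, 0.0836, 0.1493]
tool_rot: [0.992, 0.127, -0.0, 0.0]
ft_force: [-1.1, -1.2, 1.5]
grip_width: -0.0003
grasp_force: 0.4
```

Request:
{"name": "drive_tool", "arguments": {"rows": [{"dx": 0,"dy": 0,"dz": 0.02,"wx": 0,"wy": 0,"wz": 0,"hand": 0},{"dx": 0,"dy": 0,"dz": 0.03,"wx": 0,"wy": 0,"wz": 0,"hand": 0},{"dx": 0,"dy": 0,"dz": 0.03,"wx": 0,"wy": 0,"wz": 0,"hand": 0}]}}

```text
clock: 9.1
eef_pos: [0.4697, 0.0836, 0.1478]
tool_rot: [0.992, 0.127, -0.0, 0.0]
ft_force: [-2.1, -0.4, 2.9]
grip_width: -0.0001
grasp_force: 1.4
```

Lid 2 gives way softly: contact at about 139.5 mm, and roughly 2.5 mm of sinking at only 3 N. I'll press a little further and hold, then look.

Request:
{"name": "drive_tool", "arguments": {"rows": [{"dx": 0,"dy": 0,"dz": 0.02,"wx": 0,"wy": 0,"wz": 0,"hand": 0},{"dx": 0,"dy": 0,"dz": 0.02,"wx": 0,"wy": 0,"wz": 0,"hand": 0},{"dx": 0,"dy": 0,"dz": 0.02,"wx": 0,"wy": 0,"wz": 0,"hand": 0},{"dx": 0,"dy": 0,"dz": 0.02,"wx": 0,"wy": 0,"wz": 0,"hand": 0}]}}

```text
clock: 9.5
eef_pos: [0.4698, 0.0837, 0.1468]
tool_rot: [0.992, 0.127, -0.0, 0.0]
ft_force: [-3.4, -1.0, 3.7]
grip_width: -0.0001
grasp_force: 1.9
```

```bash
python3 - <<'E'
from workcell import bot
import cv2
a=bot.camera("side")[160:300,260:440]
cv2.imwrite("pics/p2.png",cv2.resize(a,None,fx=4,fy=4,interpolation=cv2.INTER_CUBIC)[...,::-1])
print(bot.get_obs()["ft_force"])
E
```

```text
[-2.90393232 -0.31713592  3.52560838]
```

View pics/p2.png

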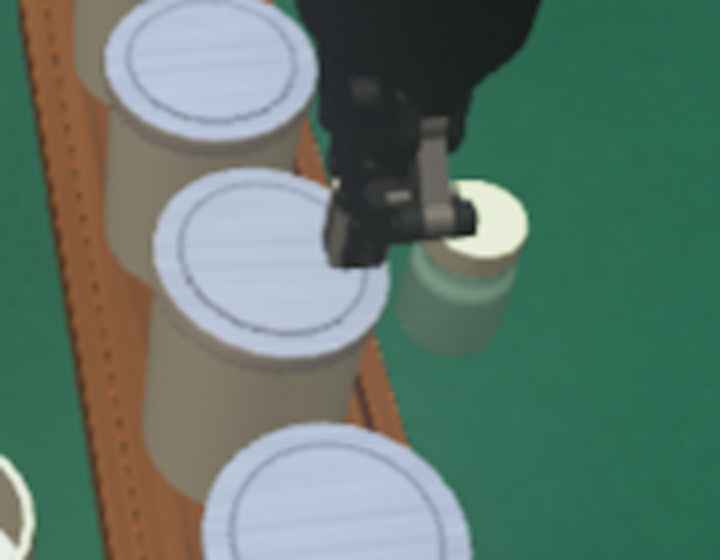

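The lid is plainly tipped: its left side is up at about (165,230) in the crop, and the tip is on its right rim at about (350,265). Before pressing the middle I'll refine the centre from the first pictures.

```bash
python3 - <<'E'
from workcell import bot
from h import *
import cv2
for n,zs in(("top",.136),("side",.136)):
    im=cv2.imread(f"pics/{n}0.png").astype(int); b,g,r=im[...,0],im[...,1],im[...,2]
    m=((b-r>12)&(b>140)).astype(np.uint8); m=cv2.morphologyEx(m,cv2.MORPH_CLOSE,np.ones((3,3),np.uint8))
    cs,_=cv2.findContours(m,cv2.RETR_EXTERNAL,cv2.CHAIN_APPROX_NONE)
    c=bot.get_calibration(n)
    for k in cs:
        if cv2.contourArea(k)>900 and len(k)<400:
            e=cv2.fitEllipse(cv2.convexHull(k)); w=ray(c,cv2.convexHull(k)[:,0],zs)[:,:2]
            cc=cv2.minEnclosingCircle(w.astype(np.float32)); print(n,np.round(e[0],1),np.round(e[1],1),ray(c,[e[0]],zs)[0].round(4),np.round(cc[0],4),round(cc[1],4))
E
```

```text
top [199.4 276.9] [44.5 45.2] [0.4727 0.1975 0.136 ] [0.4734 0.1975] 0.0446
top [253.6 260.7] [44.7 45.3] [0.5019 0.0908 0.136 ] [0.5026 0.0908] 0.0446
top [308.1 244.5] [44.3 44.5] [ 0.5313 -0.0171  0.136 ] [ 0.5318 -0.017 ] 0.0441
top [362.4 228.4] [43.9 45. ] [ 0.5606 -0.1251  0.136 ] [ 0.5608 -0.1252] 0.0446
top [ 25.  112.8] [53.  91.7] [0.8146 0.5566 0.136 ] [0.8154 0.5508] 0.0764
side [344.  295.5] [58.5 68.3] [0.4721 0.2035 0.136 ] [0.4724 0.2012] 0.0441
side [327. 225.] [46.4 60.1] [0.5006 0.0898 0.136 ] [0.5009 0.0876] 0.045
side [312.5 175.6] [37.3 52.7] [ 0.5302 -0.0105  0.136 ] [ 0.5304 -0.0123] 0.0441
side [301.3 131.3] [30.7 47.8] [ 0.5595 -0.1215  0.136 ] [ 0.5596 -0.1232] 0.0444
```

Request:
{"name": "drive_tool", "arguments": {"rows": [{"dx": 0,"dy": 0,"dz": -0.2,"wx": 0,"wy": 0,"wz": 0,"hand": 0},{"dx": 0,"dy": 0,"dz": -0.3,"wx": 0,"wy": 0,"wz": 0,"hand": 0},{"dx": 0.4,"dy": 0,"dz": -0.3,"wx": 0,"wy": 0,"wz": 0,"hand": 0},{"dx": 0.64,"dy": 0,"dz": -0.3,"wx": 0,"wy": 0,"wz": 0,"hand": 0},{"dx": 0.64,"dy": 0,"dz": -0.3,"wx": 0,"wy": 0,"wz": 0,"hand": 0},{"dx": 0.64,"dy": 0,"dz": -0.3,"wx": 0,"wy": 0,"wz": 0,"hand": 0}]}}

```text
clock: 10.15
eef_pos: [0.5011, 0.0918, 0.1619]
tool_rot: [0.992, 0.127, 0.0, -0.0]
ft_force: [-0.6, -0.5, -0.4]
grip_width: -0.0001
grasp_force: 0.0
```

Request:
{"name": "drive_tool", "arguments": {"rows": [{"dx": 0.01,"dy": 0.03,"dz": 0.1,"wx": 0,"wy": 0,"wz": 0,"hand": 0},{"dx": 0.01,"dy": 0.03,"dz": 0.18,"wx": 0,"wy": 0,"wz": 0,"hand": 0},{"dx": 0.01,"dy": 0.03,"dz": 0.22,"wx": 0,"wy": 0,"wz": 0,"hand": 0},{"dx": 0.01,"dy": 0.03,"dz": 0.22,"wx": 0,"wy": 0,"wz": 0,"hand": 0},{"dx": 0.01,"dy": 0.03,"dz": 0.22,"wx": 0,"wy": 0,"wz": 0,"hand": 0}]}}

```text
clock: 10.65
eef_pos: [0.5017, 0.0904, 0.1508]
tool_rot: [0.992, 0.127, -0.0, -0.0]
ft_force: [0.5, 0.4, -0.2]
grip_width: 0.0002
grasp_force: 0.0
```

Request:
{"name": "drive_tool", "arguments": {"rows": [{"dx": 0,"dy": 0,"dz": 0.03,"wx": 0,"wy": 0,"wz": 0,"hand": 0},{"dx": 0,"dy": 0,"dz": 0.06,"wx": 0,"wy": 0,"wz": 0,"hand": 0},{"dx": 0,"dy": 0,"dz": 0.06,"wx": 0,"wy": 0,"wz": 0,"hand": 0}]}}

```text
clock: 10.95
eef_pos: [0.502, 0.0904, 0.1482]
tool_rot: [0.992, 0.127, 0.0, -0.0]
ft_force: [-0.8, 0.1, 4.4]
grip_width: 0.0
grasp_force: 2.2
```

Request:
{"name": "drive_tool", "arguments": {"rows": [{"dx": 0,"dy": 0,"dz": 0.03,"wx": 0,"wy": 0,"wz": 0,"hand": 0},{"dx": 0,"dy": 0,"dz": 0.06,"wx": 0,"wy": 0,"wz": 0,"hand": 0},{"dx": 0,"dy": 0,"dz": 0.06,"wx": 0,"wy": 0,"wz": 0,"hand": 0}]}}

```text
clock: 11.25
eef_pos: [0.5021, 0.0904, 0.1455]
tool_rot: [0.992, 0.127, 0.0, -0.0]
ft_force: [-1.8, -1.0, 7.3]
grip_width: -0.0001
grasp_force: 3.3
```

Request:
{"name": "drive_tool", "arguments": {"rows": [{"dx": 0,"dy": 0,"dz": 0.02,"wx": 0,"wy": 0,"wz": 0,"hand": 0},{"dx": 0,"dy": 0,"dz": 0.02,"wx": 0,"wy": 0,"wz": 0,"hand": 0},{"dx": 0,"dy": 0,"dz": 0.02,"wx": 0,"wy": 0,"wz": 0,"hand": 0}]}}

```text
clock: 11.55
eef_pos: [0.5022, 0.0904, 0.145]
tool_rot: [0.992, 0.127, 0.001, -0.0]
ft_force: [-2.3, -0.5, 9.2]
grip_width: -0.0003
grasp_force: 4.2
```

Request:
{"name": "drive_tool", "arguments": {"rows": [{"dx": 0,"dy": 0,"dz": 0.02,"wx": 0,"wy": 0,"wz": 0,"hand": 0},{"dx": 0,"dy": 0,"dz": 0.03,"wx": 0,"wy": 0,"wz": 0,"hand": 0},{"dx": 0,"dy": 0,"dz": 0.03,"wx": 0,"wy": 0,"wz": 0,"hand": 0},{"dx": 0,"dy": 0,"dz": 0.03,"wx": 0,"wy": 0,"wz": 0,"hand": 0}]}}

```text
clock: 11.95
eef_pos: [0.5022, 0.0905, 0.1448]
tool_rot: [0.992, 0.127, 0.001, -0.0]
ft_force: [-5.0, -1.4, 16.2]
grip_width: 0.0001
grasp_force: 8.0
```

Request:
{"name": "drive_tool", "arguments": {"rows": [{"dx": 0,"dy": 0,"dz": 0.02,"wx": 0,"wy": 0,"wz": 0,"hand": 0},{"dx": 0,"dy": 0,"dz": 0.02,"wx": 0,"wy": 0,"wz": 0,"hand": 0},{"dx": 0,"dy": 0,"dz": 0.02,"wx": 0,"wy": 0,"wz": 0,"hand": 0},{"dx": 0,"dy": 0,"dz": 0.02,"wx": 0,"wy": 0,"wz": 0,"hand": 0},{"dx": 0,"dy": 0,"dz": 0.02,"wx": 0,"wy": 0,"wz": 0,"hand": 0}]}}

```text
clock: 12.45
eef_pos: [0.5023, 0.0904, 0.1447]
tool_rot: [0.992, 0.127, 0.002, -0.0]
ft_force: [-5.9, -0.7, 21.4]
grip_width: -0.0001
grasp_force: 10.6
```

```bash
python3 - <<'E'
from workcell import bot
import cv2
a=bot.camera("side")[160:300,260:440]
cv2.imwrite("pics/p3.png",cv2.resize(a,None,fx=4,fy=4,interpolation=cv2.INTER_CUBIC)[...,::-1])
o=bot.get_obs();print(o["ft_force"],o["eef_pos"])
E
```

```text
[-7.41061859 -2.23692391 21.06840527] [0.5022234  0.09044918 0.14468995]
```

View pics/p3.png

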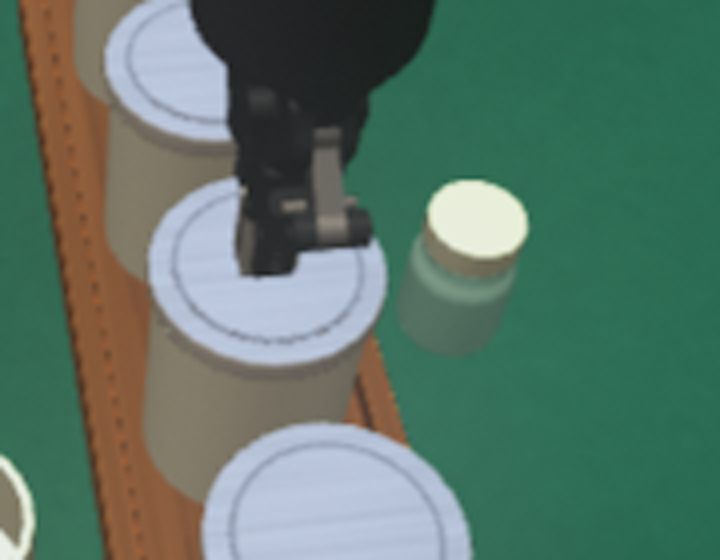

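The tip is at the middle of lid 2, about (268,265), and the lid is level. It's rigid at 21 N after about 5 mm of travel, so I'm handing in.

```bash
python3 -c "
from workcell import bot
print(bot.job_done())"
```

```text
the job is handed in; nothing more can be done
None
```

The unseated lid was number 2: I found it by its rocking, pushed it about 5 mm down until it was rigid and level, and handed in while still pressing with about 21 N; I didn't test lid 1, and the hand-in gave no verdict.

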